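# Shut and padlock the optics case

### The job

Lock up the black optics case: press its lid fully shut, swing the open padlock's shackle round until its toe stands over the eye of the lid's hasp tab, and push the shackle straight down through the eye into the padlock until the catch clicks and holds it. Feel for the click and ease off; do not ram the lock against the bench. Leave the padlock standing locked under the tabs, and the other things on the bench where they are.

Things in the scene. Friction and masses are not known exactly. Their poses are not given: they have to be found in the camera images.
- case: Black instrument case with aluminium edging; it does not move. Base 200 mm deep (its x), 300 mm wide (its y), 56 mm high; 70 mm with the lid shut. Origin: centre of its underside; x runs from front to hinge side, z up; the front face, towards the robot, is at x = -100 mm. A level brass hasp tab with a 18 mm square eye stands out from the middle of the front, over the toe half of the padlock.
- lid (a joint): The case's lid, 200 x 300 mm, 14 mm thick, 0.6 kg: 0 is shut, positive is open (rad); it starts 0.45 to 0.95 open. The hinge is stiff: the lid stays where it is left and takes about 1 to 5 N near its front edge to push down.
- lid_hinge (a point): Middle of the lid's hinge axis: along the case's y, at case x = +100 mm, 56 mm above the bench. Its frame turns with the lid; lid shut, it is parallel to the case's, and the lid's front edge is at x = -200 mm, its top at z = 14 mm.
- hasp_eye (a point): Centre of the eye in the lid's hasp tab, on the tab's upper face. Tab: brass, 30 mm wide, 3 mm thick, reaching 33 mm out; eye 18 mm square, its centre 17 mm out from the lid's front. Lid shut, it lies on the base's like tab (53 to 56 mm up), eye over eye, and this point is 59 mm above the bench.
- padlock_centre (a point): Centre of the body of the steel laminated padlock (blue band at the foot). Body 60 mm wide (its y), 30 mm thick (its x), 50 mm high, 0.7 kg in all. It stands loose and upright on the bench, 1 to 5 mm off the case's front, width along the front, x pointing to the case, z up. Tall and narrow: about 1 N sideways high up on the shackle can tip it.
- heel_bore (a point): Centre of the heel bore at the top of the padlock's body, 18 mm towards its +y. The shackle's heel leg slides up and down here and turns about this upright axis with hardly any friction; it cannot come out. There is no stop in the lined-up place: swung on, the shackle passes over.
- toe_bore (a point): Mouth of the toe bore at the top of the padlock's body, 18 mm towards its -y, under the hasp eye; 12 mm square; z up. Inside, a hidden sprung catch: it lies deeper in some locks than in others (it clicks after 21 to 30 mm of shackle travel from open), and 1 mm beyond the click the shackle comes up solid.
- shackle_crown (a point): Middle of the crown of the open shackle, on the centre line of its 10 mm round bar: a U, legs 36 mm apart. Open it is 58 mm above the body's top (108 mm above the bench), locked 28 to 38 mm. A spring holds it up: pushing down takes 3 rising to 6 N, then over the last 5 mm 9 to 15 N, which drops suddenly at the click. Let go before the click, it springs up again.
- shackle_toe (a point): Tip of the shackle's toe (free leg): blunt cone, 4 mm wide at the tip, 10 mm at the leg; 46 mm below the crown, 36 mm from the heel axis. Open it is 12.5 mm above the padlock body's top, 3.5 mm above the shut lid's tab. It starts swung out towards the robot, 1.0 to 1.9 rad about the heel from lined up with the toe bore; seen from above it must swing counter-clockwise.
- beaker_mid (a point): Clear plastic beaker, 64 mm across, 75 mm high, at one end of the case; this point is half-way up. To be left alone.
- clamp_mid (a point): Black optics clamp on a 55 x 40 mm foot, 91 mm high, standing in front of the case's other corner; this point is half-way up. To be left alone.
- weights_box_mid (a point): Flat brown wooden box, 60 x 90 x 26 mm, beside the case; this point is half-way up. To be left alone.
Not all that is in view belongs to the job. Leave any purple or turquoise look-alike of the part that bears padlock_centre alone.

How it is judged:
By the outcome, as a careful person would: the job done as asked, in the order asked, and still so for the second after the job is handed in, with the robot touching nothing.
It also fails if it takes over 72 s, if anything falls off the work surface, if the arm or the gripper's body presses on something with over 40 N, if the wrist force passes 120 N, or if a joint passes its speed limit or range.

### The arm

A 6-joint arm with a two-finger parallel gripper is mounted at the origin on the work surface. World frame = base frame: x ahead of the robot, y to its left, z up, the work surface at z = 0. Lengths are in m, angles in rad, forces in N, time in s.
With the tool pointing down it reaches from about 0.3 to 0.75 m from the base axis. Payload 8.5 kg.
Tool frame: the origin (TCP) lies between the finger pads; the fingertips stand ahead of it and the grasp point (between the pads) lies 3 mm ahead of it (tcp_to_tips is the z of the fingertips in the tool frame, in m); z points along the fingers, y is the line along which they close (so a half turn about z gives the same grasp; the last joint's range is limited). The gripper opens to 85 mm and grips with 20 to 120 N. Pads are 22 mm wide; open, the fingers measure 114 mm over their backs; the gripper's body (76 mm by 85 mm) begins 54 mm behind the grasp point. The pads swing forward as they close: fully open they stand 13 mm farther back than shut.
Start: joints at [0.986, 0.381, 1.297, -0, 1.464, -0.215], TCP at [0.199, 0.513, 0.253] pointing down, gripper open.
Joint ranges: [-3.11, 3.11], [-0.89, 2.33], [0.22, 2.48], [-1.42, 4.56], [0.17, 2.85], [-2.88, 2.88]. Speed limits (rad/s): [2.39, 2.39, 3.14, 3.14, 3.14, 3.14].

### API

Orientations are given as [roll, pitch, yaw] about the fixed x, y, z axes, in that order (R = Rz(yaw) Ry(pitch) Rx(roll)).
In Python, from workcell import get_obs, camera, hand_in, tcp_to_tips gives the robot as it stands.
- The arm moves only by the tool send_rows, never from a script. Its argument "commands" is one flat list of numbers, 4 for each row, row after row: the shift along the tool's x, y, z in m, then the turn about the tool's z in degrees. In form: [x, y, z, turn, x, y, z, turn, ...]. A call has 1 to 12 rows; each row is the pose to reach, as a shift and turn from the pose commanded when the call began, along the tool's axes at that moment; what a row does not reach only later rows make up. A row lasts 1/12 s, in which the tool goes at most 41.7 mm and 7.16 degrees, less where a joint would pass 70% of its speed; a pose out of reach is approached as far as the arm can. A call with a gripper value outside its range is refused whole. "jaw" is the opening, from 0 (shut) to 1 (fully open), set as the call begins (left out, the last holds). The fingers move at their own pace and stop on an object; "force" is the grip in N (left out, the last holds). Time passes only in rows, so rows that repeat a pose let the fingers close. It gives the time, the measured TCP pose, the force, the opening and the grip force at its end, in the units of the state.
- get_obs(): the state, without advancing time (a new reading comes with each control period).
- camera(name): name is "scene" or "top" or "wrist"; returns a dict with "color" (420x560x3 uint8, red, green, blue), "depth" (420x560 float32, m along the optical axis (not along the pixel's ray), 0 where there is no reading), "mtx" (3x3 intrinsics, pixels), "dist" ([k1, k2, p1, p2, k3] as OpenCV has them; the pictures are not rectified), "origin" and "attitude" of the camera in the world. Camera axes: x right, y up, looking along -z (the intrinsics and any distortion apply to the point x, -y, -z); pixel columns grow to the right and rows downward; lengths in m; the calibration is good to about 2 mm. A picture is of the moment at which its call begins.
- hand_in(): hands the job in; it is judged then, once.
The state is a dict: "time": time; "qpos": joint angles; "joint_vel": joint speeds; "joint_torque": joint torques, N m; "eef_pos": TCP position; "orientation": TCP orientation; "ft_force": force on the tool from outside, world axes, zero at the start; "wrist_torque": the same for the moment, N m; "grip_width": finger opening in m; "gripper_force": force on a finger pad.
Only numpy, scipy, OpenCV 4.12 (cv2) and the standard library are available. Lean on these libraries where they do the work, as an engineer would, in place of code of your own. Each camera call takes 0.05 s, during which the arm holds its last target. There are 200 camera calls.

## Working session

There is one attempt and no reset: what is moved stays moved. The work goes in short steps, Python scripts to look and compute and a tool call to move; the robot and the scene stay as the last step left them, time stands still between calls to the robot, and variables do not carry over. Pictures are saved under pics/ and viewed, at most 10 in all, crops included, and the job is handed in when it is done.

Besides the shell and the picture viewer there is one more tool, called after "Emit:" by a JSON object that holds its "api" and its "payload". send_rows: Moves the arm, as the interface text tells. Its arguments: {"type":"object","properties":{"commands":{"type":"array","items":{"type":"number"}},"jaw":{"type":"number"},"force":{"type":"number"}},"required":["commands"]}

```bash
mkdir -p pics; cat > h.py <<'E'
import numpy as np, cv2
from workcell import get_obs, camera, tcp_to_tips
from scipy.spatial.transform import Rotation as Rn
def att(c):
    a=np.array(c["attitude"],float)
    if a.shape==(3,3): return a
    return Rn.from_euler('xyz',a).as_matrix()
def rays(c,uv):
    p=cv2.undistortPoints(np.array(uv,float).reshape(-1,1,2),c["mtx"],np.array(c["dist"])).reshape(-1,2)
    d=np.c_[p[:,0],-p[:,1],-np.ones(len(p))]
    return d@att(c).T
def onplane(c,uv,z):
    d=rays(c,uv);o=np.array(c["origin"]);return o+d*((z-o[2])/d[:,2])[:,None]
def bydepth(c,uv):
    uv=np.array(uv).reshape(-1,2).astype(int);d=rays(c,uv)
    return np.array(c["origin"])+d*c["depth"][uv[:,1],uv[:,0]][:,None]
def proj(c,P):
    q=(np.array(P,float).reshape(-1,3)-c["origin"])@att(c);q=q*[1,-1,-1]
    return cv2.projectPoints(q,np.zeros(3),np.zeros(3),c["mtx"],np.array(c["dist"]))[0].reshape(-1,2)
def save(c,n,box=None,s=1):
    im=c["color"][...,::-1]
    if box: im=im[box[1]:box[3],box[0]:box[2]]
    cv2.imwrite("pics/"+n,cv2.resize(im,None,fx=s,fy=s,interpolation=cv2.INTER_CUBIC))
E
python3 - <<'E'
from h import *
import pickle
a=camera("scene");b=camera("top")
pickle.dump((a,b),open("first.pkl","wb"))
save(a,"s0.png");save(b,"t0.png")
for c in(a,b):print(c["origin"],c["attitude"],c["mtx"],c["dist"])
print(get_obs(),tcp_to_tips)
E
```

```text
[ 1.04218418 -0.47078099  0.76695534] [0.83674197 0.00821823 0.78351169] [[475.65069058   0.         275.90031811]
 [  0.         475.65069058 208.73110834]
 [  0.           0.           1.        ]] [0.02631604 0.         0.         0.         0.        ]
[0.4426965  0.04372754 0.88372148] [ 0.09853224  0.0026654  -1.58787334] [[401.91478648   0.         279.15319399]
 [  0.         401.91478648 210.36841876]
 [  0.           0.           1.        ]] [-0.12234979  0.          0.          0.          0.        ]
{'time': 0.1, 'qpos': array([ 9.85709484e-01,  3.81120610e-01,  1.29812980e+00,  1.34454581e-05,
        1.46362557e+00, -2.15315139e-01]), 'joint_vel': array([ 0.00018544, -0.00300514, -0.00056315,  0.00027038,  0.00088818,
        0.00028587]), 'joint_torque': array([ 3.82486891e-03, -4.49217904e+01, -2.31655920e+01, -1.86321727e-04,
        3.64895874e-03, -2.70685507e-05]), 'eef_pos': array([0.19864935, 0.51262801, 0.25279642]), 'orientation': array([-3.14034182e+00, -2.87247398e-04,  2.77181932e+00]), 'ft_force': array([-0.88306017, -0.39766591, -0.29383963]), 'wrist_torque': array([-0.04115571, -0.02827197, -0.01413807]), 'gripper_force': 0.0, 'grip_width': 0.08522342194394042} 0.022
```

View pics/s0.png

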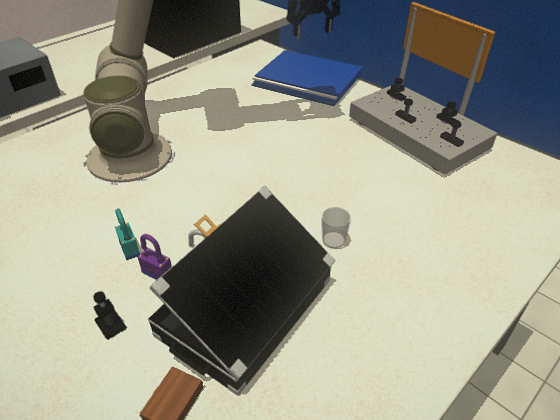

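View pics/t0.png

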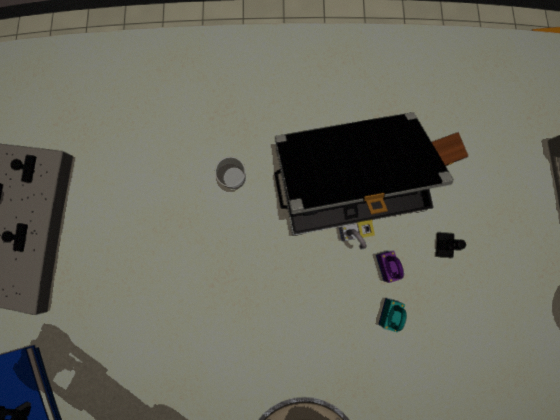

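The scene view shows the case with its lid open (lid hasp at 205,225). There are three padlocks: steel at scene (195,238) / top (352,236), purple at (155,258) / top (391,266), and turquoise at (127,235) / top (394,315). The steel one at the case front fits the description, and the crop should confirm it.

```bash
python3 - <<'E'
from h import *
import pickle
a,b=pickle.load(open("first.pkl","rb"))
A=cv2.resize(a["color"][170:400,90:350,::-1],(400,354),interpolation=cv2.INTER_CUBIC)
B=cv2.resize(b["color"][105:255,265:475,::-1],(800,571),interpolation=cv2.INTER_CUBIC)
cv2.imwrite("pics/c0.png",B)
# depths
for uv in [(281,141),(410,119),(446,180),(296,205),(375,204),(367,229),(350,212),(345,232),(293,231),(432,206),(358,237),(231,175),(450,245)]:
    print(uv,bydepth(b,[uv])[0].round(4), onplane(b,[uv],0.056)[0].round(4))
E
```

```text
(281, 141) [0.6647 0.0383 0.0816] [0.6718 0.0381 0.056 ]
(410, 119) [ 0.7097 -0.2329  0.0807] [ 0.7179 -0.2414  0.056 ]
(446, 180) [ 0.5628 -0.2599  0.1775] [ 0.5834 -0.3122  0.056 ]
(296, 205) [0.5218 0.0144 0.1753] [0.5351 0.0094 0.056 ]
(375, 204) [ 0.5373 -0.1618  0.0301] [ 0.5344 -0.1556  0.056 ]
(367, 229) [ 0.4834 -0.1401  0.0406] [ 0.4826 -0.1368  0.056 ]
(350, 212) [ 0.5212 -0.1074  0.0277] [ 0.5186 -0.1024  0.056 ]
(345, 232) [ 0.4775 -0.0913  0.0519] [ 0.4773 -0.0907  0.056 ]
(293, 231) [0.4813 0.0168 0.0561] [0.4814 0.0167 0.056 ]
(432, 206) [ 0.5281 -0.2773  0.0575] [ 0.5282 -0.2778  0.056 ]
(358, 237) [ 0.4648 -0.1061  0.1139] [ 0.4664 -0.1174  0.056 ]
(231, 175) [0.6099 0.1499 0.0077] [0.6007 0.1441 0.056 ]
(450, 245) [ 0.4452 -0.31    0.0629] [ 0.4453 -0.3129  0.056 ]
```

View pics/c0.png

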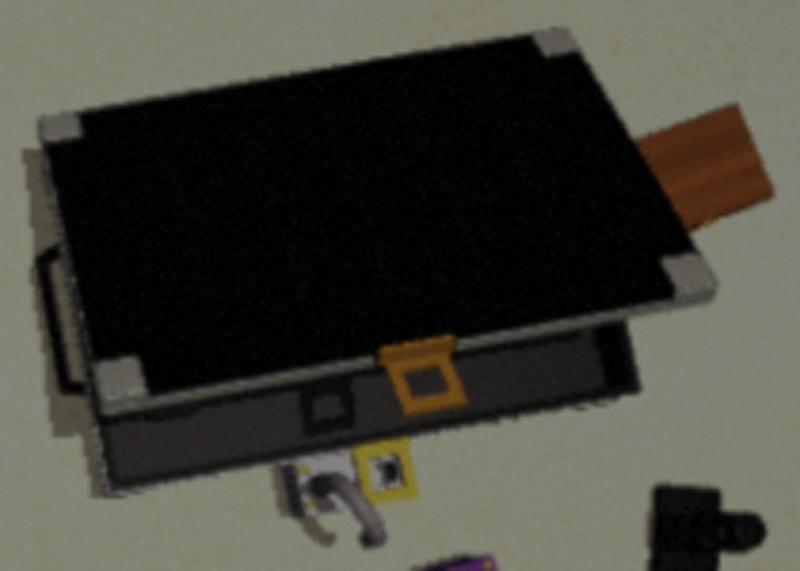

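The crop confirms it: the steel padlock sits under the yellow base tab (eye at crop 387,470 → top 366.6,228.4). Its shackle is swung towards the robot, and its toe end is near crop (372,540).

```bash
cat >> h.py <<'E'
def shift(P,yaw=None):
    o=get_obs();R=Rn.from_euler('xyz',o["orientation"]).as_matrix()
    return (R.T@(np.array(P)-o["eef_pos"])).round(4)
E
python3 - <<'E'
from h import *
import pickle
a,b=pickle.load(open("first.pkl","rb"))
f=lambda x,y:(265+x/3.81,105+y/3.81)
print("eye",onplane(b,[f(387,470)],.056), "front corners",onplane(b,[f(110,490),f(635,392)],.056))
print("heel",onplane(b,[f(325,485)],.108),"toe",onplane(b,[f(372,535)],.1))
# depth points in shackle region above 70 mm
v,u=np.mgrid[222:255,335:375]; uv=np.c_[u.ravel(),v.ravel()]
P=bydepth(b,uv); m=(P[:,2]>.075)&(P[:,2]<.125); 
print(np.c_[uv[m],(P[m]*1000).round()].astype(int)[::2])
ex=onplane(b,[f(387,470)],.056)[0]
print(shift([.559,-.182,.25]))
E
```

```text
eye [[ 0.48395447 -0.13591512  0.056     ]] front corners [[ 0.47594789  0.01506128  0.056     ]
 [ 0.52422546 -0.27687727  0.056     ]]
heel [[ 0.47435338 -0.09253204  0.108     ]] toe [[ 0.44855681 -0.11742287  0.1       ]]
[[ 351  229  482  -97   90]
 [ 349  230  480  -95   77]
 [ 351  230  479  -96   96]
 [ 353  230  479  -99  102]
 [ 355  230  479 -103  103]
 [ 350  231  478  -95   93]
 [ 352  231  477  -97  103]
 [ 354  231  477 -100  107]
 [ 356  231  477 -104  107]
 [ 350  232  476  -95   93]
 [ 352  232  475  -97  103]
 [ 354  232  475 -100  109]
 [ 356  232  475 -103  110]
 [ 349  233  474  -95   77]
 [ 351  233  473  -96   97]
 [ 353  233  473  -98  108]
 [ 355  233  473 -101  110]
 [ 357  233  473 -105  109]
 [ 351  234  472  -99   80]
 [ 354  234  471 -100  108]
 [ 356  234  471 -103  111]
 [ 358  234  471 -107  111]
 [ 354  235  469 -100  108]
 [ 356  235  469 -103  112]
 [ 359  235  469 -109  111]
 [ 355  236  467 -101  111]
 [ 357  236  467 -104  114]
 [ 359  236  467 -108  113]
 [ 356  237  465 -103  111]
 [ 358  237  465 -106  114]
 [ 360  237  465 -110  115]
 [ 356
[... 272 characters left out ...]
]
 [ 359  241  457 -108  112]
 [ 361  241  457 -112  114]
 [ 363  241  457 -116  112]
 [ 359  242  455 -109  109]
 [ 361  242  455 -112  113]
 [ 363  242  455 -115  115]
 [ 360  243  453 -110  110]
 [ 362  243  453 -114  109]
 [ 364  243  453 -118  110]
 [ 360  244  451 -111  106]
 [ 362  244  451 -114  112]
 [ 364  244  451 -118  111]
 [ 360  245  450 -116   80]
 [ 362  245  449 -114  108]
 [ 364  245  449 -118  110]
 [ 360  246  448 -115   86]
 [ 362  246  447 -115  106]
 [ 364  246  447 -118  108]
 [ 360  247  446 -115   84]
 [ 362  247  445 -116  102]
 [ 364  247  445 -119  106]
 [ 361  248  444 -116   90]
 [ 363  248  444 -118  102]
 [ 361  249  442 -118   81]]
[-0.587  -0.5174  0.0033]
```

Emit:
{"api": "send_rows", "payload": {"commands": [-0.293,-0.259,0,84,-0.293,-0.259,0,84,-0.293,-0.259,0,84,-0.293,-0.259,0,84,-0.293,-0.259,0,84,-0.293,-0.259,0,84,-0.293,-0.259,0,84,-0.293,-0.259,0,84,-0.293,-0.259,0,84,-0.293,-0.259,0,84,-0.293,-0.259,0,84,-0.293,-0.259,0,84], "jaw": 0}}

```text
time: 1.1
eef_pos: [0.3788, 0.1642, 0.2531]
orientation: [-3.141, 0.0, 1.297]
ft_force: [-1.1, 0.2, 0.7]
grip_width: 0.0002
gripper_force: 0.0
```

```bash
python3 - <<'E'
from h import *
o=get_obs();print(o["time"],o["eef_pos"],np.degrees(o["orientation"]),o["qpos"].round(2),shift([.559,-.182,.25]))
E
```

```text
1.1 [0.3787634  0.16423152 0.25305805] [-1.79958681e+02  1.77434192e-02  7.42845318e+01] [ 0.12  0.14  1.64 -0.    1.36  0.39] [-0.2845  0.2673  0.003 ]
```

Emit:
{"api": "send_rows", "payload": {"commands": [-0.285,0.267,0.003,43,-0.285,0.267,0.003,43,-0.285,0.267,0.003,43,-0.285,0.267,0.003,43,-0.285,0.267,0.003,43,-0.285,0.267,0.003,43,-0.285,0.267,0.003,43,-0.285,0.267,0.003,43,-0.285,0.267,0.003,43,-0.285,0.267,0.003,43,-0.285,0.267,0.003,43,-0.285,0.267,0.003,43]}}

```text
time: 2.1
eef_pos: [0.5612, -0.1799, 0.2495]
orientation: [-3.14, 0.001, 0.554]
ft_force: [-1.4, 0.2, 0.0]
grip_width: 0.0001
gripper_force: 0.0
```

Emit:
{"api": "send_rows", "payload": {"commands": [0,0,0.01,0,0,0,0.02,0,0,0,0.03,0,0,0,0.04,0,0,0,0.05,0,0,0,0.06,0,0,0,0.07,0,0,0,0.08,0,0,0,0.09,0,0,0,0.1,0,0,0,0.11,0,0,0,0.12,0]}}

```text
time: 3.1
eef_pos: [0.5612, -0.1796, 0.1293]
orientation: [-3.141, 0.0, 0.555]
ft_force: [-1.8, -0.5, 3.7]
grip_width: 0.0001
gripper_force: 1.4
```

Emit:
{"api": "send_rows", "payload": {"commands": [0,0,0.008,0,0,0,0.016,0,0,0,0.022,0,0,0,0.028,0,0,0,0.032,0,0,0,0.034,0,0,0,0.035,0,0,0,0.036,0,0,0,0.036,0]}}

```text
time: 3.85
eef_pos: [0.5615, -0.1795, 0.0944]
orientation: [3.141, -0.0, 0.555]
ft_force: [1.4, 0.6, 0.8]
grip_width: 0.0
gripper_force: 0.1
```

Emit:
{"api": "send_rows", "payload": {"commands": [0,0,0.001,0,0,0,0.002,0,0,0,0.003,0,0,0,0.003,0]}}

```text
time: 4.18
eef_pos: [0.5614, -0.1796, 0.092]
orientation: [3.141, -0.0, 0.555]
ft_force: [-3.5, 0.7, 8.1]
grip_width: -0.0001
gripper_force: 4.1
```

Emit:
{"api": "send_rows", "payload": {"commands": [0,0,0.001,0,0,0,0.001,0,0,0,0.001,0]}}

```text
time: 4.43
eef_pos: [0.5614, -0.1797, 0.092]
orientation: [3.14, -0.001, 0.555]
ft_force: [-6.0, 1.7, 16.0]
grip_width: 0.0001
gripper_force: 7.7
```

Emit:
{"api": "send_rows", "payload": {"commands": [0,0,-0.04,0,0,0,-0.08,0,0,0,-0.12,0,-0.057,-0.118,-0.12,0,-0.057,-0.118,-0.12,0,-0.057,-0.118,-0.12,0,-0.057,-0.118,-0.12,0,-0.057,-0.118,-0.12,0,-0.057,-0.118,-0.12,0,-0.057,-0.118,-0.12,0], "jaw": 0.35}}

```text
time: 5.27
eef_pos: [0.4519, -0.1102, 0.2104]
orientation: [3.14, -0.001, 0.555]
ft_force: [0.5, 0.4, -0.0]
grip_width: 0.0298
gripper_force: 0.0
```

```bash
python3 - <<'E'
from h import *
import pickle
w=camera("wrist");t=camera("top");pickle.dump((w,t),open("w1.pkl","wb"))
o=get_obs();print(o["time"],o["eef_pos"],np.degrees(o["orientation"]),o["grip_width"],o["ft_force"],w["origin"],w["attitude"])
save(w,"w1.png")
E
```

```text
5.3667 [ 0.45172882 -0.11007987  0.2100949 ] [ 1.79985876e+02 -1.05302792e-02  3.17900075e+01] 0.030203575775692697 [-0.95792412 -0.31978897  0.3277001 ] [ 0.51746583 -0.06694351  0.33022225] [-3.10673173e-01 -4.37704804e-04 -1.01554994e+00]
```

View pics/w1.png

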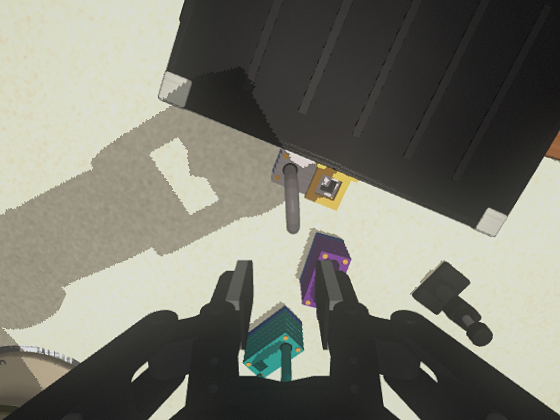

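The wrist view shows the lid shut and the tabs stacked, with the eye at (330,186). The shackle runs from the heel at (290,168) to the toe at (294,230). The purple lock is near (325,268) and must be kept clear of.

```bash
python3 - <<'E'
from h import *
import pickle
w,t=pickle.load(open("w1.pkl","rb"))
hsv=cv2.cvtColor(w["color"],cv2.COLOR_RGB2HSV)
print("eye",onplane(w,[(329,187)],.059)[0])
v,u=np.mgrid[150:240,260:345]; uv=np.c_[u.ravel(),v.ravel()]
P=bydepth(w,uv); m=(P[:,2]>.09)&(P[:,2]<.125);Q=P[m]
print(m.sum(),np.percentile(Q[:,2],[5,50,95]))
c=Q.mean(0);U,S,V=np.linalg.svd(Q[:,:2]-c[:2],full_matrices=False);d=V[0]; s=(Q[:,:2]-c[:2])@d
print("c",c,"dir",d,np.degrees(np.arctan2(d[1],d[0])),s.min(),s.max(),"ends",c[:2]+d*s.min(),c[:2]+d*s.max())
# purple & tab masks
for nm,lo,hi in(("purple",(135,60,30),(165,255,255)),("tab",(15,120,80),(32,255,255))):
    mk=cv2.inRange(hsv,lo,hi); ys,xs=np.nonzero(mk); P=bydepth(w,np.c_[xs,ys])
    print(nm,len(xs),P.min(0).round(3),P.max(0).round(3),P.mean(0).round(4))
# tops of the purple from top view
h2=cv2.cvtColor(t["color"],cv2.COLOR_RGB2HSV);ys,xs=np.nonzero(cv2.inRange(h2,(135,60,30),(165,255,255)));P=bydepth(t,np.c_[xs,ys]);print(P.min(0).round(3),P.max(0).round(3))
# front edge of lid: depth step
P=bydepth(w,np.c_[np.mgrid[0:420,0:560][1].ravel(),np.mgrid[0:420,0:560][0].ravel()])
m=(P[:,2]>.064)&(P[:,2]<.076)&(P[:,1]>-.33)&(P[:,0]>.46)
pts=P[m][:,:2];Y=np.array([-.163,.987]);X=np.array([.987,.163])
for y0 in np.arange(-.1,.11,.04):
    r=pts-[.5,-.131]; k=abs(r@Y-y0)<.004
    print(round(y0,2),(r[k]@X).min().round(4) if k.any() else None)
print(P[m][:,2].mean())
E
```

```text
eye [ 0.48247052 -0.13345389  0.059     ]
798 [0.0960965  0.10853771 0.11238291]
c [ 0.46471739 -0.10614751  0.10698681] dir [-0.82367535 -0.56706166] -145.45442074844388 -0.018254346610097474 0.024791775001779624 ends [ 0.47975304 -0.09579617] [ 0.44429701 -0.12020597]
purple 669 [ 0.37  -0.195  0.013] [ 0.517 -0.067  0.33 ] [ 0.4089 -0.1775  0.049 ]
tab 1002 [ 0.275 -0.208  0.049] [ 0.517 -0.067  0.33 ] [ 0.4723 -0.135   0.0604]
[ 0.372 -0.2    0.025] [0.443 0.044 0.884]
-0.1 -0.001
-0.06 -0.0012
-0.02 -0.0041
0.02 -0.0044
0.06 -0.0018
0.1 -0.0015
0.06913647492631789
```

Emit:
{"api": "send_rows", "payload": {"commands": [0.005,0.004,0.03,-1,0.005,0.004,0.05,-1,0.005,0.004,0.065,-1,0.005,0.004,0.075,-1,0.005,0.004,0.083,-1,0.005,0.004,0.09,-1,0.005,0.004,0.095,-1,0.005,0.004,0.098,-1,0.005,0.004,0.098,-1], "jaw": 0.27, "force": 20}}

```text
time: 6.12
eef_pos: [0.4571, -0.1102, 0.112]
orientation: [-3.141, 0.0, 0.573]
ft_force: [-0.5, 0.0, 0.2]
grip_width: 0.0231
gripper_force: 0.0
```

```bash
python3 - <<'E'
from h import *
import pickle
w=camera("wrist");pickle.dump(w,open("w2.pkl","wb"))
o=get_obs();print(o["time"],o["eef_pos"],np.degrees(o["orientation"]),o["grip_width"],o["ft_force"])
save(w,"w2.png",(180,120,440,320),3)
E
```

```text
6.1667 [ 0.4572293  -0.11019997  0.1124071 ] [ 1.79990682e+02 -3.69733639e-03  3.28105538e+01] 0.022847957615187733 [ 0.21133484 -1.17655274 -0.12633582]
```

View pics/w2.png

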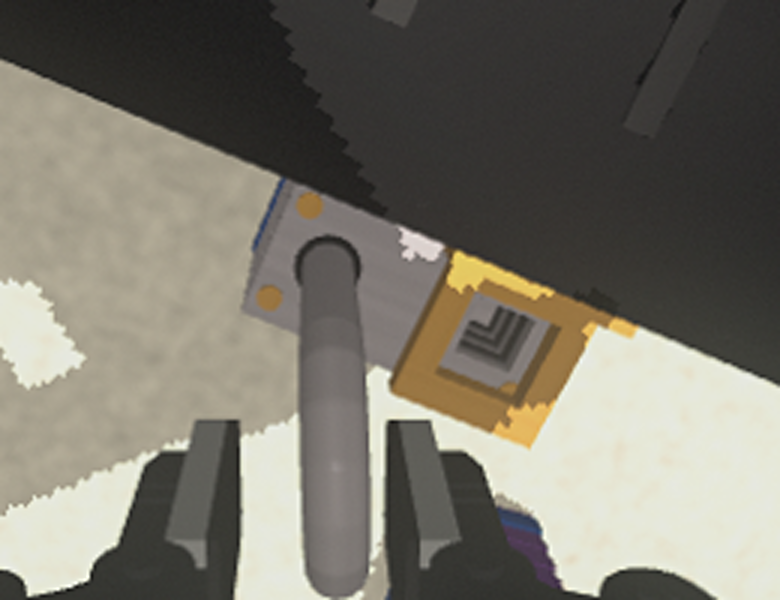

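The crop shows the bar between the jaws, nearer the right one: gaps are 62 px left and 20 px right. The heel bore is at crop (328,265), and the eye (497,335) is centred over the bore.

```bash
python3 - <<'E'
from h import *
import pickle
w=pickle.load(open("w2.pkl","rb"))
f=lambda x,y:(180+x/3,120+y/3)
H=onplane(w,[f(328,266)],.05)[0];E=onplane(w,[f(497,340)],.059)[0];T=onplane(w,[f(500,345)],.05)[0]
print(H,E,T,E-H,np.linalg.norm((E-H)[:2]),np.degrees(np.arctan2(*(E-H)[1::-1])))
print("in tool",shift(H),shift(E))
C=onplane(w,[f(330,330),f(335,560)],.113);print(C,[shift(c) for c in C])
E
```

```text
[ 0.47635721 -0.09894965  0.05      ] [ 0.4836272 -0.1317225  0.059    ] [ 0.48108921 -0.13627424  0.05      ] [ 0.00726999 -0.03277285  0.009     ] 0.03356951605512484 -77.49262716688193
in tool [0.0222 0.0009 0.0624] [0.0105 0.0324 0.0534]
[[ 0.48519085 -0.09238077  0.113     ]
 [ 0.45697908 -0.11165059  0.113     ]] [array([ 0.0332,  0.0002, -0.0006]), array([-0.001 ,  0.0011, -0.0006])]
```

Emit:
{"api": "send_rows", "payload": {"commands": [0,0.0005,0,0,0,0.001,0,0,0,0.001,0,0,0,0.001,0,0], "jaw": 0.15}}

```text
time: 6.5
eef_pos: [0.4577, -0.111, 0.1126]
orientation: [3.141, -0.0, 0.573]
ft_force: [0.0, -0.1, 0.4]
grip_width: 0.0125
gripper_force: 0.0
```

Emit:
{"api": "send_rows", "payload": {"commands": [0,0.0012,0,-3,0.0001,0.0023,0,-6,0.0003,0.0034,0,-9,0.0005,0.0046,0,-12,0.0007,0.0057,0,-15,0.0011,0.0068,0,-18,0.0015,0.0079,0,-21,0.0019,0.0089,0,-24,0.0024,0.01,0,-27,0.0029,0.011,0,-30,0.0035,0.012,0,-33,0.0042,0.0129,0,-36]}}

```text
time: 7.5
eef_pos: [0.4681, -0.1195, 0.1124]
orientation: [-3.142, 0.0, 1.204]
ft_force: [0.0, 0.1, -0.4]
grip_width: 0.0127
gripper_force: 0.1
```

Emit:
{"api": "send_rows", "payload": {"commands": [0,0.0012,0,-3,0.0001,0.0023,0,-6,0.0003,0.0034,0,-9,0.0005,0.0046,0,-12,0.0007,0.0057,0,-15,0.0011,0.0068,0,-18,0.0015,0.0079,0,-21,0.0019,0.0089,0,-24,0.0022,0.0095,0,-26,0.0025,0.0102,0,-28,0.0029,0.011,0,-30,0.0029,0.011,0,-30]}}

```text
time: 8.5
eef_pos: [0.4795, -0.1208, 0.1124]
orientation: [3.141, 0.0, 1.726]
ft_force: [0.4, 0.5, 0.3]
grip_width: 0.0128
gripper_force: 0.0
```

```bash
python3 - <<'E'
from h import *
import pickle
w=camera("wrist");pickle.dump(w,open("w3.pkl","wb"))
o=get_obs();print(o["time"],o["eef_pos"],np.degrees(o["orientation"]),o["grip_width"],o["ft_force"])
save(w,"w3.png",(180,120,440,320),3)
E
```

```text
8.55 [ 0.47949425 -0.12079409  0.11240277] [1.79991583e+02 3.29407229e-03 9.87753830e+01] 0.012493353164132425 [-0.27296558  0.14048233  1.11788491]
```

View pics/w3.png

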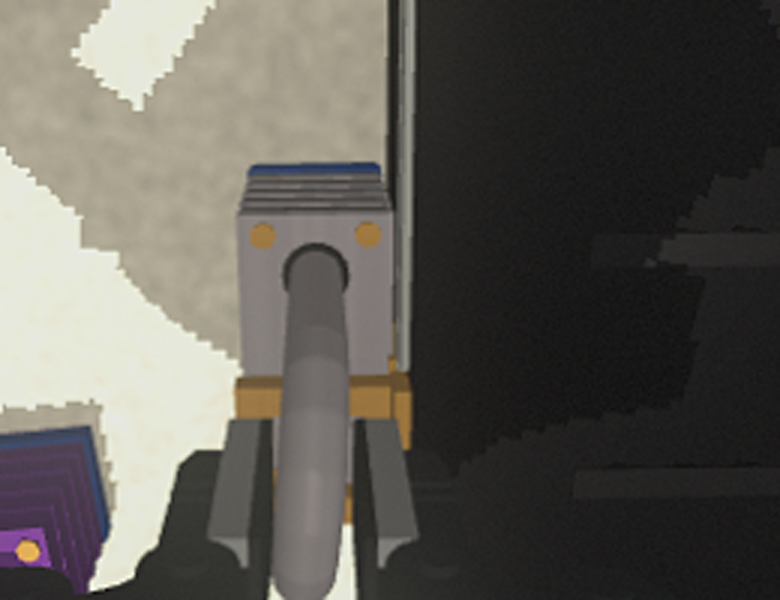

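The crop shows the bar almost lined up, with its toe end lagging left by about 5° (heel 316,275 → toe 302,580). I'll shift 1 mm towards the case, narrow the cage and add 1°.

Emit:
{"api": "send_rows", "payload": {"commands": [0,0.0005,0,-1,0,0.001,0,-1,0,0.0012,0,-1,0,0.0012,0,-1,0,0.0012,0,-1,0,0.0012,0,-1], "jaw": 0.122}}

```text
time: 9.05
eef_pos: [0.4806, -0.1206, 0.1123]
orientation: [-3.142, -0.0, 1.742]
ft_force: [-0.4, 0.0, -0.2]
grip_width: 0.0103
gripper_force: 0.0
```

```bash
python3 - <<'E'
from h import *
import pickle
w=camera("wrist");pickle.dump(w,open("w4.pkl","wb"))
o=get_obs();print(o["time"],o["eef_pos"],np.degrees(o["orientation"]),o["grip_width"],o["gripper_force"],o["ft_force"])
v,u=np.mgrid[195:330,255:310]; uv=np.c_[u.ravel(),v.ravel()]
P=bydepth(w,uv); R=Rn.from_euler('xyz',o["orientation"]).as_matrix();q=(P-o["eef_pos"])@R
m=(P[:,2]>.1085)&(P[:,2]<.116);q=q[m]
for a in np.arange(-.022,.03,.004):
    k=abs(q[:,0]-a)<.002
    if k.sum()>5: print(round(a,3),k.sum(),((q[k,1].min()+q[k,1].max())/2).round(4),q[k,1].min().round(4),q[k,1].max().round(4))
save(w,"w4.png",(180,120,440,320),3)
E
```

```text
9.1 [ 0.48063088 -0.12061347  0.11233558] [ 1.79998250e+02 -3.71047922e-05  9.98038865e+01] 0.010653672346417451 0.0 [-0.04468195  0.4103758  -0.35533377]
-0.006 84 -0.0007 -0.006 0.0045
-0.002 160 -0.0007 -0.006 0.0045
0.002 175 -0.0007 -0.006 0.0045
0.006 224 -0.0007 -0.006 0.0045
0.01 225 -0.0007 -0.006 0.0045
0.014 440 -0.0014 -0.0126 0.0099
0.018 25 -0.0005 -0.003 0.0019
```

View pics/w4.png

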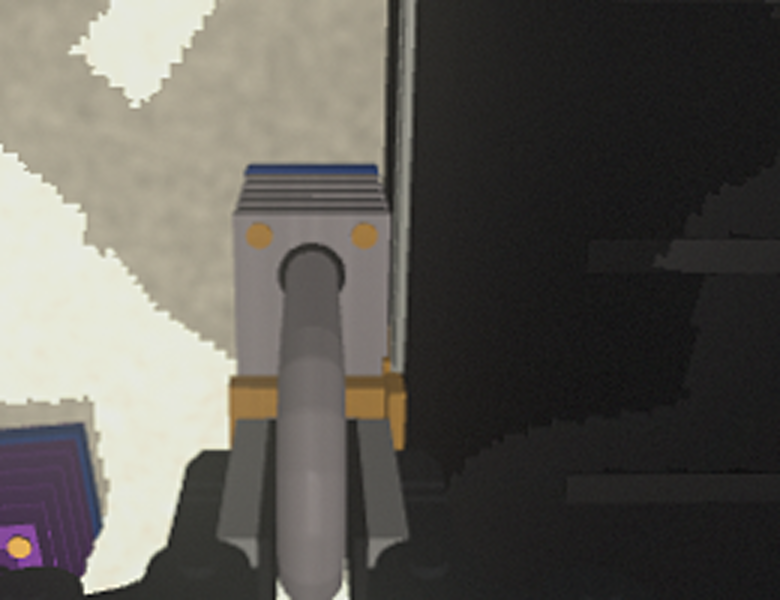

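The crop shows the bar straight over the heel (heel 312,275; bar axis 311), parallel to the body and case front. It's aligned, so I'll open, lift, shut the jaws and come down on the crown middle.

Emit:
{"api": "send_rows", "payload": {"commands": [0,0,0,0,0,0,0,0,0,0,-0.003,0,0,0,-0.01,0,0,0,-0.02,0,0,0,-0.035,0,0,0,-0.05,0,0.002,0,-0.05,0,0.004,0,-0.05,0], "jaw": 0.27}}

```text
time: 9.85
eef_pos: [0.4801, -0.1166, 0.163]
orientation: [3.14, 0.001, 1.742]
ft_force: [-0.8, 0.0, -0.2]
grip_width: 0.023
gripper_force: 0.0
```

Emit:
{"api": "send_rows", "payload": {"commands": [0,0,0,0,0,0,0,0,0,0,0,0,0,0,0.005,0,0,0,0.01,0,0,0,0.014,0,0,0,0.017,0,0,0,0.019,0,0,0,0.019,0], "jaw": 0}}

```text
time: 10.6
eef_pos: [0.4798, -0.1166, 0.1428]
orientation: [-3.141, -0.001, 1.742]
ft_force: [-0.2, 0.4, -0.2]
grip_width: -0.0002
gripper_force: 0.0
```

```bash
python3 - <<'E'
from h import *
w=camera("wrist")
o=get_obs();print(o["time"],o["eef_pos"],np.degrees(o["orientation"]),o["grip_width"],o["ft_force"])
save(w,"w5.png",(180,120,440,320),3)
E
```

```text
10.65 [ 0.47992427 -0.11665063  0.14310868] [-1.79981917e+02 -1.54609263e-02  9.98116027e+01] 0.0004018702369743854 [ 0.64378242 -0.85869498  0.38010736]
```

View pics/w5.png

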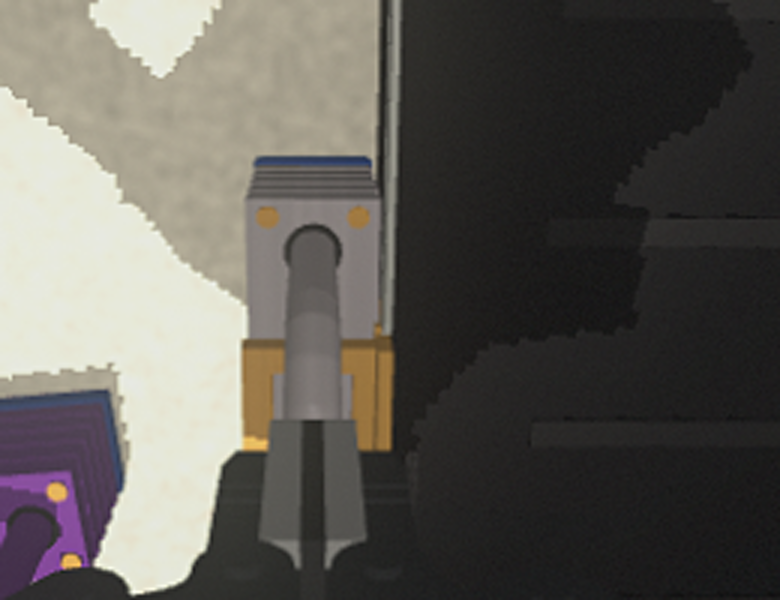

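The crop shows the bar (x≈312) centred in the eye (272–352) with the shut fingers over the crown. Next I press down slowly.

Emit:
{"api": "send_rows", "payload": {"commands": [0,0,0.003,0,0,0,0.006,0,0,0,0.008,0,0,0,0.01,0,0,0,0.012,0,0,0,0.014,0,0,0,0.016,0,0,0,0.018,0]}}

```text
time: 11.32
eef_pos: [0.48, -0.1167, 0.1253]
orientation: [3.141, 0.0, 1.742]
ft_force: [-1.0, 1.1, 3.5]
grip_width: 0.0001
gripper_force: 1.8
```

Emit:
{"api": "send_rows", "payload": {"commands": [0,0,0.001,0,0,0,0.002,0,0,0,0.003,0,0,0,0.004,0,0,0,0.005,0,0,0,0.006,0]}}

```text
time: 11.82
eef_pos: [0.48, -0.1167, 0.1193]
orientation: [3.141, 0.0, 1.742]
ft_force: [0.6, 0.6, 4.3]
grip_width: -0.0002
gripper_force: 2.1
```

Emit:
{"api": "send_rows", "payload": {"commands": [0,0,0.001,0,0,0,0.002,0,0,0,0.003,0,0,0,0.003,0]}}

```text
time: 12.15
eef_pos: [0.48, -0.1167, 0.1164]
orientation: [3.141, 0.0, 1.742]
ft_force: [-0.9, 1.3, 6.8]
grip_width: 0.0
gripper_force: 3.3
```

Emit:
{"api": "send_rows", "payload": {"commands": [0,0,0.0005,0,0,0,0.001,0,0,0,0.001,0]}}

```text
time: 12.4
eef_pos: [0.4801, -0.1167, 0.1158]
orientation: [3.141, 0.001, 1.742]
ft_force: [-1.7, 0.8, 10.0]
grip_width: -0.0001
gripper_force: 4.9
```

Emit:
{"api": "send_rows", "payload": {"commands": [0,0,0.0005,0,0,0,0.0005,0]}}

```text
time: 12.57
eef_pos: [0.4802, -0.1167, 0.1154]
orientation: [3.141, 0.001, 1.742]
ft_force: [-0.5, 1.8, 10.9]
grip_width: -0.0003
gripper_force: 5.4
```

Emit:
{"api": "send_rows", "payload": {"commands": [0,0,0.0005,0,0,0,0.0005,0]}}

```text
time: 12.73
eef_pos: [0.4802, -0.1167, 0.115]
orientation: [3.141, 0.001, 1.742]
ft_force: [-2.7, 1.2, 11.7]
grip_width: -0.0001
gripper_force: 5.7
```

Emit:
{"api": "send_rows", "payload": {"commands": [0,0,0.0005,0,0,0,0.0005,0]}}

```text
time: 12.9
eef_pos: [0.4802, -0.1167, 0.1145]
orientation: [3.14, 0.001, 1.742]
ft_force: [-1.9, 1.3, 11.5]
grip_width: 0.0002
gripper_force: 5.8
```

Emit:
{"api": "send_rows", "payload": {"commands": [0,0,0.0005,0,0,0,0.0005,0]}}

```text
time: 13.07
eef_pos: [0.4802, -0.1167, 0.1141]
orientation: [3.14, 0.001, 1.742]
ft_force: [-1.6, 0.9, 10.9]
grip_width: -0.0002
gripper_force: 5.8
```

Emit:
{"api": "send_rows", "payload": {"commands": [0,0,0.0005,0,0,0,0.0005,0]}}

```text
time: 13.23
eef_pos: [0.4803, -0.1168, 0.1136]
orientation: [3.14, 0.001, 1.742]
ft_force: [-1.4, 1.2, 11.6]
grip_width: 0.0003
gripper_force: 6.1
```

Emit:
{"api": "send_rows", "payload": {"commands": [0,0,0.0005,0,0,0,0.0005,0]}}

```text
time: 13.4
eef_pos: [0.4802, -0.1167, 0.1129]
orientation: [3.141, 0.001, 1.742]
ft_force: [0.4, -0.2, 4.4]
grip_width: -0.0004
gripper_force: 1.9
```

Emit:
{"api": "send_rows", "payload": {"commands": [0,0,0.0005,0,0,0,0.0005,0]}}

```text
time: 13.57
eef_pos: [0.4801, -0.1167, 0.1119]
orientation: [3.141, 0.0, 1.742]
ft_force: [0.6, 0.1, 4.7]
grip_width: -0.0002
gripper_force: 2.6
```

The force dropped from 11.6 N to 4.4 N, which is the click. Easing off.

Emit:
{"api": "send_rows", "payload": {"commands": [0,0,-0.001,0,0,0,-0.003,0,0,0,-0.006,0,0,0,-0.012,0,0,0,-0.03,0,0,0,-0.06,0,0,0,-0.1,0,0,0,-0.1,0]}}

```text
time: 14.23
eef_pos: [0.482, -0.1176, 0.2185]
orientation: [3.132, 0.007, 1.742]
ft_force: [-0.5, 0.6, 1.2]
grip_width: 0.0002
gripper_force: 0.0
```

```bash
python3 - <<'E'
from h import *
w=camera("wrist")
o=get_obs();print(o["time"],o["eef_pos"],o["ft_force"])
v,u=np.mgrid[150:300,220:340]; P=bydepth(w,np.c_[u.ravel(),v.ravel()])
r=P[:,:2]-[.4798,-.1167];X=np.array([.987,.163]);Y=np.array([-.163,.987])
m=(abs(r@X)<.004)&(abs(r@Y)<.015)
print("crown top z",m.sum(),np.percentile(P[m,2],[5,50,95]))
save(w,"w6.png",(150,100,450,320),2.6)
E
```

```text
14.2833 [ 0.48110082 -0.11718813  0.21536946] [-0.74102629  0.02261148 -0.40328535]
crown top z 1139 [0.08493909 0.21110565 0.23141717]
```

View pics/w6.png

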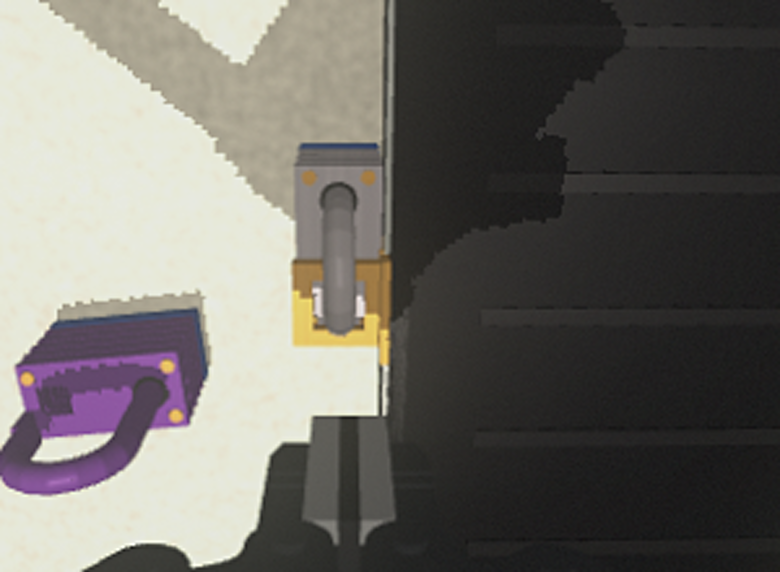

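The crop shows the shackle down through the eye (toe end 340,325), lid shut, padlock upright and the purple lock untouched. I'll check the crown height once more and hand in if it holds.

```bash
python3 - <<'E'
from h import *
from workcell import hand_in
w=camera("wrist")
uv=[(150+x/2.6,100+y/2.6) for x,y in((338,250),(338,270),(338,290))]
P=bydepth(w,uv);print(P.round(4),get_obs()["joint_vel"].round(3))
if P[:,2].max()<.097: print(hand_in())
E
```

```text
[[ 0.476  -0.105   0.0852]
 [ 0.4768 -0.1099  0.0876]
 [ 0.4778 -0.1156  0.0898]] [-0.002  0.037  0.055 -0.002 -0.014 -0.001]
the job is handed in; nothing more can be done
None
```

The black case is locked and handed in: the lid is shut and the shackle clicked into the padlock through the hasp eye and stayed down after I eased off; the padlock stands upright, nothing else on the bench was touched as far as I could see, and it took about 14 s of the 72 s.

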